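# Load the cam-locked jar shaker

## Robot

A 7-joint arm with a two-finger parallel gripper is mounted at the origin on a cart in front of the work surface, level with it; the furniture and walls round the work are solid. World frame = base frame: x ahead of the robot, y to its left, z up, the work surface at z = 0. Lengths are in m, angles in rad, forces in N, time in s.
With the tool pointing down it reaches from about 0.4 to 0.85 m from the base axis. Payload 4.5 kg.
Tool frame: the origin (TCP) lies at the very end of the fingers, on their centre line; the grasp point (between the pads) lies 19 mm behind it; z points along the fingers, y is the line along which they close (so a half turn about z gives the same grasp; the last joint's range is limited). The gripper opens to 88 mm and grips with 3 to 60 N. Pads are 18 mm wide; open, the fingers measure 123 mm over their backs; the gripper's body (75 mm by 187 mm) begins 45 mm behind the grasp point.
Start: joints at [1.3, 0.689, -0.195, 1.565, 0.157, 0.902, -0.215], TCP at [0.188, -0.596, 0.239] pointing down, gripper open.
Joint ranges: [-3.01, 3.01], [-0.46, 2.08], [-1.47, 1.51], [0.13, 2.56], [-1, 4.14], [0.04, 2.09], [-2.66, 2.66]. Speed limits (rad/s): [2.57, 2.57, 3.14, 3.14, 3.14, 3.14, 3.14].

## Interface

Orientations are given as a unit quaternion [x, y, z, w].
In Python, from plant import r gives the robot as it stands. The module is installed in compiled form; this text tells all that it offers.
- The arm moves only by the tool step_arm, never from a script. Its argument "increments" is a list of rows, each a list of 2 entries, a list of its own where there are three numbers: the shift along the world's x, y, z in cm, then the turn, a rotation vector about the world's x, y, z in degrees. A call has exactly 10 rows; each row shifts and turns the commanded pose from where the row before left it; what a row does not reach is not made up. A row lasts 1/10 s, in which the tool goes at most 50 mm and 8.59 degrees, less where a joint would pass 70% of its speed; a pose out of reach is approached as far as the arm can. A call is refused whole if a number of a shift passes 5 or a number of a turn 8.59, either way. A call with a gripper value outside its range is refused whole. "fingers" is the opening, from 0 (shut) to 1 (fully open), set as the call begins (left out, the last holds). The fingers move at their own pace and stop on an object; "grip_force" is the grip in N (left out, the last holds). Time passes only in rows, so rows that do not move let the fingers close, or fill a call up. It gives the time, the measured TCP pose, the force, the opening and the grip force at its end, in the units of the state.
- r.get_state(): the state, without advancing time (a new reading comes with each control period).
- r.snapshot(name): name is "scene" or "top" or "wrist"; returns (picture, depth): 384x512x3 uint8, red, green, blue; 384x512 float32, m along the optical axis (not along the pixel's ray), 0 where there is no reading.
- r.calibration(name): a dict with "fov_y" (degrees; the focal length in pixels is half the picture's height over the tangent of half this angle, whatever the lens; pixels are square), "cx", "cy" (the principal point, pixels), "k1" (the pictures are not rectified: a ray, as slopes to the right and down, at radius r is drawn at 1 + k1 r^2 times it, then the intrinsics apply), "R" (3x3) and "t" (3): a world point X has camera coordinates R X + t. Camera axes: x right, y down, z forward; pixel columns grow to the right and rows downward; lengths in m; the calibration is good to about 2 mm. A picture is of the moment at which its call begins: read the wrist's pose just before it. calibration takes no time and is no camera call; for the wrist camera it gives the pose at the moment of the call.
- r.finish_job(): hands the job in; it is judged then, once.
The state is a dict: "clock": time; "q": joint angles; "qd": joint speeds; "joint_torque": joint torques, N m; "tool_pos": TCP position; "eef_rot": TCP orientation; "contact_force": force on the tool from outside, world axes, zero at the start; "moment": the same for the moment, N m; "opening": opening from 0.0 (shut) to 1.0 (fully open); "finger_force": force on a finger pad.
Only numpy, scipy, OpenCV 4.12 (cv2) and the standard library are available. Lean on these libraries where they do the work, as an engineer would, in place of code of your own. Each camera call takes 0.05 s, during which the arm holds its last target. There are 200 camera calls.

## Task

Load the bench shaker: switch it off at its rocker, crank its cam back until the retaining bar is fully open, and stand all the wide, low jars from the worktop upright in one row on the rubber mat between the front rail and the bar. Then crank the cam forward until the bar rests in the cam's flat dwell, well clear of its ends, with the jars still upright in the row, and switch the shaker on again. Leave the big white bottle where it stands.

Things in the scene. Friction and masses are not known exactly. Their poses are not given: they have to be found in the camera images.
- shaker: Fixed white flat shaker, 276 (x) by 314 (y) mm. Origin: on the worktop under its middle, 144 mm behind its front edge; x points from the jar bay towards the cam, y left along the bay, z up. Front rail's inner face is at x = -133 mm; rail, end rails and bar stand 24 mm above the mat, so fingers pass over them beside a jar. Highest fixed parts 56 mm above the worktop. Nothing runs by itself, even when on.
- bay (a point): Centre of the jar bay (black rubber mat at the side nearest the robot), on the mat's top, 20 mm above the worktop, 44 mm behind the front rail's inner face, midway along the row; axes as the shaker. The bay is 286 mm long inside the end rails (y -143 to 143 mm). Jars stand in one row along y through this point, e.g. 70 mm apart.
- bar (a joint): Retaining bar (cam follower, aluminium, 278 mm long): slides to the front rail, pushed by the cam through a roller; a light spring (2 to 4 N) pulls it back. 0 = fully open (87.5 mm between rail and bar), 0.030 m = closed on the cam's dwell (57.5 mm: room for 56 mm jars with 1.5 mm to spare). It gently pushes standing jars along towards the rail.
- bar_face (a point): Middle of the bar's face that meets the jars, 12 mm above the mat.
- crank (a joint): Camshaft angle (rad), growing counter-clockwise from above; stops at 0 and 4.6. At 0 the arm points along the shaker's +x (away from the bay), at 3.14 straight at the bay. The lobe lies under the arm: up to about 1.0 the bar is fully open, then it rises; 2.55 to 3.73 is the flat dwell (middle 3.14); beyond, the bar falls back. Friction 0.22 N m (4 to 8 N at the knob) holds it where left.
- crank_knob (a point): Middle of the black upright knob (25 mm diameter, 48 mm tall, top 124 mm above the worktop; this point is 100 mm above it), 55 mm from the crank's axis. The knob spins freely on its pin, so it can be held with a constant wrist direction while it is led round the circle.
- crank_axis (a point): Fixed point on the camshaft's axis, 95 mm above the worktop, 55 mm along the shaker's +x from its origin; axes as the shaker.
- rocker (a joint): Over-centre rocker switch (rad) on the grey box at the shaker's right (-y) side: +0.26 = on (end farther from the bay is down), -0.26 = off (end nearer the bay is down). It snaps to either side; about 4 N on the raised end flips it, travel of the end about 13 mm.
- rocker_far_end (a point): On the black rocker's upper face (64 by 30 mm), 25 mm from its pivot, at the end away from the bay; the level face would be 68 mm above the worktop. Raised when off; press it down to switch on.
- rocker_near_end (a point): The same, 25 mm from the pivot at the end next to the bay. Raised when on; press it down to switch off.
- big_bottle: White plastic bottle, 60 mm diameter, 115 mm tall: bystander, to be left. Origin: centre of its underside.
- jar_1: Wide low amber-glass specimen jar with a black screw lid (fixed), 56 mm diameter, 56 mm tall, 0.11 to 0.23 kg, weight low, upright. Origin: centre of its underside. Round, so it can be gripped from any side across 56 mm. All jars are alike for this job; three or four are present.
- jar_2: Wide low amber-glass specimen jar with a black screw lid (fixed), 56 mm diameter, 56 mm tall, 0.11 to 0.23 kg, weight low, upright. Origin: centre of its underside. Round, so it can be gripped from any side across 56 mm. All jars are alike for this job; three or four are present.
- jar_3: Wide low amber-glass specimen jar with a black screw lid (fixed), 56 mm diameter, 56 mm tall, 0.11 to 0.23 kg, weight low, upright. Origin: centre of its underside. Round, so it can be gripped from any side across 56 mm. All jars are alike for this job; three or four are present.
- jar_4: Wide low amber-glass specimen jar with a black screw lid (fixed), 56 mm diameter, 56 mm tall, 0.11 to 0.23 kg, weight low, upright. Origin: centre of its underside. Round, so it can be gripped from any side across 56 mm. All jars are alike for this job; three or four are present.
Things that resemble listed ones, but are neither listed nor needed, are in the scene too. What is shaped like the jar_2 but blue or green is not meant.

How it is judged:
On the way, in this order (a step that is already met when the one before it is completed fails the run):
1. the rocker is switched off (value of joint rocker below -0.15 rad), for 0.2 s.
2. the retaining bar is cranked fully open (value of joint bar below 0.003 m), for 0.2 s.
3. all jars present stand upright on the mat in the bay (x of jar_1 in the frame of shaker between -0.122 and -0.064 m and y of jar_1 in the frame of shaker between -0.135 and 0.135 m and z of jar_1 in the frame of shaker between 0.015 and 0.026 m and angle between each of jar_1, jar_2, jar_3, jar_4's own z axis and vertical below 0.15 rad and x of jar_2 in the frame of shaker between -0.122 and -0.064 m and y of jar_2 in the frame of shaker between -0.135 and 0.135 m and z of jar_2 in the frame of shaker between 0.015 and 0.026 m and x of jar_3 in the frame of shaker between -0.122 and -0.064 m and y of jar_3 in the frame of shaker between -0.135 and 0.135 m and z of jar_3 in the frame of shaker between 0.015 and 0.026 m and x of jar_4 in the frame of shaker between -0.122 and -0.064 m and y of jar_4 in the frame of shaker between -0.135 and 0.135 m and z of jar_4 in the frame of shaker between 0.015 and 0.026 m), for 0.3 s.
4. the bar rests in the cam's dwell with the jars in the bay, still switched off (all of step 3 and value of joint bar above 0.0285 m and value of joint crank between 2.6 and 3.7 rad and value of joint rocker below -0.15 rad), for 0.3 s.
5. the rocker is switched on (value of joint rocker above 0.15 rad), for 0.2 s.
At the end, for the whole second after the job is handed in: The rocker is on (joint above 0.15), the crank stands in the dwell (2.6 to 3.7 rad) with the bar at 28.5 mm or more, all jars present stand upright (within 0.15 rad) and still on the mat between rail and bar, and the big white bottle is within 50 mm of where it stood (all of step 3 and value of joint rocker above 0.15 rad and value of joint bar above 0.0285 m and value of joint crank between 2.6 and 3.7 rad and linear speed of each of jar_1, jar_2, jar_3, jar_4 below 0.02 m/s and velocity of joint crank between -0.05 and 0.05 rad/s and distance of big_bottle from where it was at the start of the episode below 0.05 m); the robot touches nothing.
It fails at once if the big white bottle is carried off or knocked over (distance of big_bottle from where it was at the start of the episode above 0.06 m or angle between big_bottle's own z axis and vertical above 0.5 rad).
Of jar_1, jar_2, jar_3, jar_4 only 3 to 4 are there at a start; the rules pass over those that are not, and their reading is None.
At some moment in a run one of jar_1, jar_2, jar_3, jar_4 may be knocked a few centimetres aside while the robot is not near it.
It also fails if it takes over 192 s, if anything falls off the work surface, if the arm or the gripper's body presses on something with over 40 N, if the wrist force passes 120 N, or if a joint passes its speed limit or range.

## Working session

There is one attempt and no reset: what is moved stays moved. The work goes in short steps, Python scripts to look and compute and a tool call to move; the robot and the scene stay as the last step left them, time stands still between calls to the robot, and variables do not carry over. Pictures are saved under pics/ and viewed, at most 14 in all, crops included, and the job is handed in when it is done.

Besides the shell and the picture viewer there is one more tool, called after "Request:" as name(argument=value, ...) on one line, values as JSON. step_arm: Moves the arm, as the interface text tells. Its arguments: {"type":"object","properties":{"increments":{"type":"array","items":{"type":"array"}},"fingers":{"type":"number"},"grip_force":{"type":"number"}},"required":["increments"]}

```bash
mkdir -p pics; cat > h.py <<'E'
import numpy as np, cv2
from plant import r
def K(c):
    f=192/np.tan(np.radians(c["fov_y"])/2); return f,c["cx"],c["cy"],c["k1"]
def ray(c,u,v):
    f,cx,cy,k=K(c); d=np.array([(u-cx)/f,(v-cy)/f]); s=d.copy()
    for _ in range(20): s=d/(1+k*(s@s))
    R=np.array(c["R"]);t=np.array(c["t"]); return -R.T@t, R.T@np.array([s[0],s[1],1]), s
def plane(c,u,v,z):
    o,d,_=ray(c,u,v); return o+d*(z-o[2])/d[2]
def deproj(c,u,v,dep):
    o,d,_=ray(c,u,v); return o+d*dep
def proj(c,X):
    f,cx,cy,k=K(c); p=np.array(c["R"])@np.array(X)+np.array(c["t"]); s=p[:2]/p[2]; s=s*(1+k*(s@s)); return f*s+[cx,cy]
def cloud(c,D):
    f,cx,cy,k=K(c); v,u=np.mgrid[:384,:512]; d=np.stack([(u-cx)/f,(v-cy)/f],-1); s=d.copy()
    for _ in range(20): s=d/(1+k*(s**2).sum(-1,keepdims=True))
    P=np.concatenate([s,np.ones_like(s[...,:1])],-1)*D[...,None]
    return (P-np.array(c["t"]))@np.array(c["R"])
def snap(n,fn):
    c=r.calibration(n); im,D=r.snapshot(n); cv2.imwrite("pics/%s.png"%fn,im[...,::-1]); np.savez("pics/%s.npz"%fn,im=im,D=D,**{k:c[k] for k in c}); return c,im,D
E
python3 - <<'E'
from h import *
for n in("scene","top"):
    c,im,D=snap(n,n+"0"); print(n,c,[round(float(x),3) for x in (-np.array(c["R"]).T@np.array(c["t"]))])
s=r.get_state();print(s)
E
```

```text
scene {'fov_y': 45.297656125669114, 'cx': 257.8565367127169, 'cy': 188.8906242204184, 'k1': -0.1303249158044747, 'R': array([[-0.51746636, -0.85569842, -0.00296229],
       [-0.60072753,  0.36573883, -0.71088786],
       [ 0.60938904, -0.36608103, -0.70329914]]), 't': array([0.36098458, 0.36102435, 1.16749349])} [-0.308, 0.604, 1.079]
top {'fov_y': 56.56702363593933, 'cx': 258.3121072605668, 'cy': 188.87667866234554, 'k1': -0.0927402277390798, 'R': array([[ 0.08469868, -0.99640258,  0.00283266],
       [-0.97538804, -0.08349252, -0.2040764 ],
       [ 0.20357876,  0.01452206, -0.97895087]]), 't': array([0.02717395, 0.55655112, 1.00037849])} [0.337, 0.059, 1.093]
{'clock': 0.1, 'q': array([ 1.29976841,  0.68988523, -0.19453019,  1.56621019,  0.15731119,
        0.90253638, -0.21509596]), 'qd': array([-0.00052798, -0.00165017, -0.00181366, -0.00360123, -0.00068953,
        0.00072437,  0.00167134]), 'joint_torque': array([-3.43668486e-03, -5.28509831e+01, -1.27165563e+00, -1.53840530e+01,
       -5.25965332e-02,  1.96844696e-03,  5.00472026e-05]), 'tool_pos': array([ 0.18737074, -0.59566216,  0.23800775]), 'eef_rot': array([ 9.88400184e-01,  1.51869678e-01, -1.87903120e-04, -8.01464160e-04]), 'contact_force': array([ 0.06316555, -0.14470351, -0.39316663]), 'moment': array([-0.0279387 , -0.02281857,  0.01941168]), 'finger_force': 0.0, 'opening': 0.9954977944172735}
```

View pics/scene0.png

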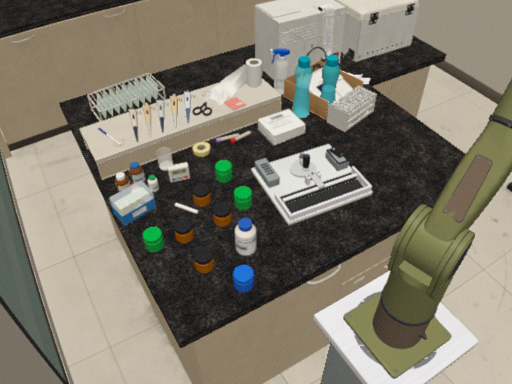

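View pics/top0.png

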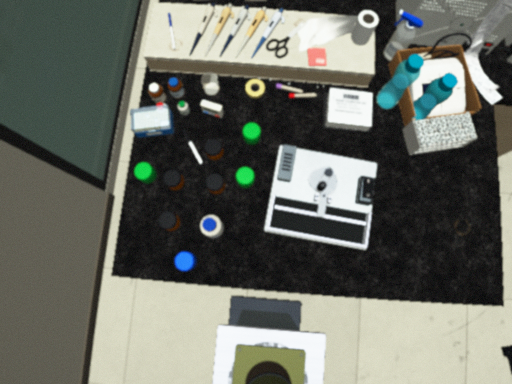

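Four amber jars with dark lids: top view about (214,149), (173,180), (215,183), (169,220), scene view (202,197), (184,233), (222,216), (204,262). Look-alikes are green at top (251,131), (143,171), (245,176) and blue at (184,261). The big bottle is at (210,226), the shaker at (320,195) and the rocker at (367,190). I choose the amber ones.

```bash
python3 - <<'E'
from h import *
z=np.load("pics/top0.npz"); c={k:z[k] for k in("fov_y","cx","cy","k1","R","t")};c={k:(v if v.ndim else float(v)) for k,v in c.items()}
im,D=z["im"],z["D"]; P=cloud(c,D)
print("table z",np.median(P[255:260,300:360,2]))
hsv=cv2.cvtColor(im,cv2.COLOR_RGB2HSV)
# blobs by height
X,Y,Z=P[...,0],P[...,1],P[...,2]
m=((Z>0.035)&(Z<0.16)&(X>0.3)&(X<0.9)&(D>0)).astype(np.uint8)
n,l,st,ce=cv2.connectedComponentsWithStats(m)
for i in range(1,n):
    if st[i,4]<30: continue
    k=l==i; zt=np.percentile(Z[k],95); t=k&(Z>zt-0.012)
    (u,v),rad=cv2.minEnclosingCircle(np.argwhere(t)[:,::-1].astype(np.float32))
    print(i,st[i],"ztop %.3f"%zt,"px",round(u),round(v),round(rad,1),"xy",plane(c,u,v,zt).round(3)[:2],"rgb",np.median(im[t],0),"hsv",np.median(hsv[k],0))
# shaker white
w=((hsv[...,2]>180)&(hsv[...,1]<50)&(Z>0.008)&(Z<0.07)&(abs(Y+0.14)<.25)&(X>.4)&(X<.9)).astype(np.uint8)
n,l,st,ce=cv2.connectedComponentsWithStats(w)
i=1+np.argmax(st[1:,4]); print(st[i]); k=(l==i)
print("shaker z",np.percentile(Z[k],[5,25,50,75,95]).round(3))
print(cv2.minAreaRect(P[k][:,:2].astype(np.float32)*1000))
crop=cv2.resize(im[130:265,120:390,::-1],None,fx=2.9,fy=2.9,interpolation=cv2.INTER_CUBIC); cv2.imwrite("pics/topc.png",crop)
E
```

```text
table z -0.0008331751566431892
1 [   0   53   26  132 1685] ztop 0.140 px 2 70 17.1 xy [0.847 0.91 ] rgb [63. 77. 68.] hsv [72. 46. 78.]
2 [168  77  15  18 197] ztop 0.077 px 173 82 5.0 xy [0.868 0.371] rgb [ 31.  97. 172.] hsv [ 72. 184.  87.]
3 [201  77  17  14  84] ztop 0.066 px 208 80 8.1 xy [0.889 0.262] rgb [197.5 198.  183.5] hsv [ 32.  19. 201.]
4 [380  79  27  27 398] ztop 0.152 px 400 84 7.4 xy [ 0.884 -0.315] rgb [ 42.  126.  138.5] hsv [ 92. 173. 138.]
5 [149  83  15  17 192] ztop 0.077 px 154 88 4.7 xy [0.844 0.429] rgb [244.  247.5 242.5] hsv [ 17.   55.  102.5]
7 [ 327   90   45   37 1423] ztop 0.049 px 350 108 26.9 xy [ 0.84  -0.193] rgb [245. 247. 246.] hsv [ 75.   3. 247.]
8 [ 403   90   78   62 3018] ztop 0.115 px 429 101 11.3 xy [ 0.858 -0.421] rgb [ 35.5 127.  143. ] hsv [ 56.  12. 192.]
9 [178 101  10  10  76] ztop 0.057 px 182 104 3.4 xy [0.804 0.338] rgb [ 43. 160.  77.] hsv [ 53.5  45.5 166.5]
10 [200 100  23  14 196] ztop 0.061 px 211 106 10.8 xy [0.803 0.245] rgb [238.  240.5 233. ] hsv [ 38.   14.5 229. ]
11 [ 130  102   42   32 1007] ztop 0.074 px 149 116
[... 847 characters left out ...]
 172  20  20 283] ztop 0.058 px 214 181 9.4 xy [0.563 0.207] rgb [41. 43. 44.] hsv [98. 24. 44.]
20 [356 175  19  30 460] ztop 0.073 px 368 188 10.6 xy [ 0.579 -0.246] rgb [33. 34. 37.] hsv [95. 26. 68.]
21 [158 210  20  20 283] ztop 0.058 px 167 220 9.6 xy [0.438 0.332] rgb [40.  41.5 43. ] hsv [98. 25. 44.]
22 [200 215  23  22 393] ztop 0.116 px 209 224 7.1 xy [0.431 0.2  ] rgb [ 33.  83. 199.] hsv [ 53.  22. 199.]
23 [175 251  20  19 291] ztop 0.058 px 184 260 9.6 xy [0.325 0.268] rgb [ 40. 133. 249.] hsv [107. 214. 249.]
[ 265  146  112  103 5013]
shaker z [0.015 0.017 0.019 0.039 0.047]
((556.1432495117188, -121.65269470214844), (312.8323059082031, 274.4088439941406), 84.19198608398438)
```

View pics/topc.png

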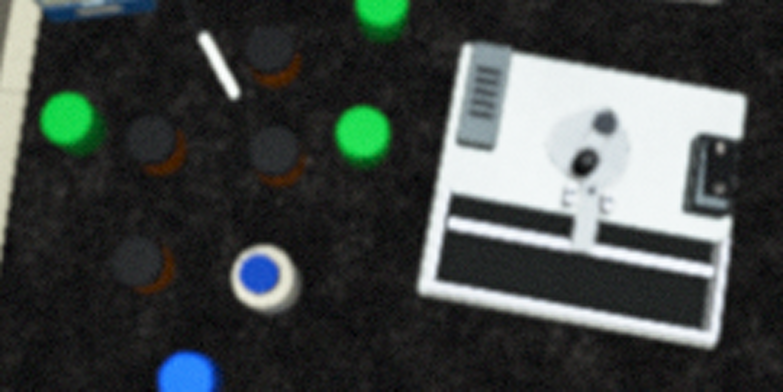

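Request:
step_arm(increments=[[[3,3.3,0.8],[0,0,-2.33]],[[3,3.3,0.8],[0,0,-2.33]],[[3,3.3,0.8],[0,0,-2.33]],[[3,3.3,0.8],[0,0,-2.33]],[[3,3.3,0.8],[0,0,-2.33]],[[3,3.3,0.8],[0,0,-2.33]],[[3,3.3,0.8],[0,0,-2.33]],[[3,3.3,0.8],[0,0,-2.33]],[[3,3.3,0.8],[0,0,-2.33]],[[3,3.3,0.8],[0,0,-2.33]]], fingers=0)

```text
clock: 1.1
tool_pos: [0.4883, -0.2646, 0.3188]
eef_rot: [0.999, -0.052, -0.0, -0.0]
contact_force: [0.2, -1.6, -0.7]
opening: 0.117
finger_force: 0.0
```

```bash
python3 - <<'E'
from h import *
s=r.get_state(); print(s["clock"],s["tool_pos"],s["eef_rot"])
c,im,D=snap("wrist","w1"); print(-c["R"].T@c["t"], c["R"], c["fov_y"])
z=np.load("pics/top0.npz"); ct={k:z[k] for k in("fov_y","cx","cy","k1","R","t")};ct={k:(v if v.ndim else float(v)) for k,v in ct.items()}
print("knob top",plane(ct,321.7,185.2,.124)); print("axis nominal px",proj(ct,[.617,-.128,.095]))
E
```

```text
1.1 [ 0.48831788 -0.26456189  0.31881072] [ 9.98662179e-01 -5.17078964e-02 -3.77985093e-04 -6.00645517e-05]
[ 0.55968456 -0.27255825  0.46452419] [[-1.03989979e-01 -9.94578343e-01  6.13112177e-05]
 [-9.55245102e-01  9.98945838e-02  2.78438265e-01]
 [-2.76934792e-01  2.88962221e-02 -9.60454126e-01]] 60.386050342371384
knob top [ 0.56388481 -0.1018785   0.124     ]
axis nominal px [329.74260697 170.27693988]
```

View pics/w1.png

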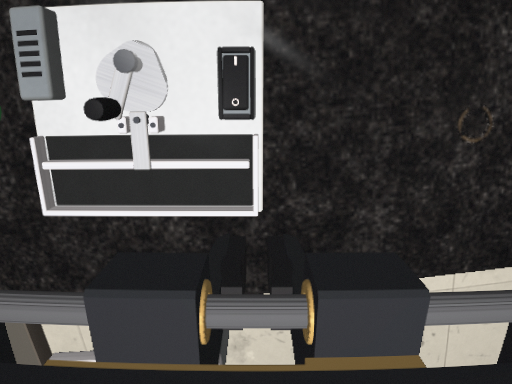

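The wrist view is aligned with the shaker. The crank hub is at (124,61), the knob top at (93,109), the rocker at (235,83) with its "0" end near the bay, and the front rail at row 210.

```bash
python3 - <<'E'
from h import *
z=np.load("pics/w1.npz"); c={k:z[k] for k in("fov_y","cx","cy","k1","R","t")};c={k:(v if v.ndim else float(v)) for k,v in c.items()}
im,D=z["im"],z["D"];P=cloud(c,D)
w=((im.min(-1)>150)&(P[...,2]>.008)&(P[...,2]<.07)).astype(np.uint8); w[225:]=0
w=cv2.morphologyEx(w,cv2.MORPH_OPEN,np.ones((3,3)))
for lo,hi in((.005,.03),(.034,.05)):
    k=(w>0)&(P[...,2]>lo)&(P[...,2]<hi); print(lo,k.sum(),np.median(P[k][:,2]),cv2.minAreaRect(P[k][:,:2].astype(np.float32)*1000))
# Shaker guess
yaw=np.radians(-5.8);o=np.array([.562,-.1223]);Rs=np.array([[np.cos(yaw),-np.sin(yaw)],[np.sin(yaw),np.cos(yaw)]])
def S(p): return (Rs.T@(np.array(p[:2])-o)).round(4)
for n,u,v in(("hub",124,60),("knobtop",93,109),("rock far",235,58),("rock mid",235,82),("rock near",235,104),("frame tl",219,48),("frame br",253,118),("railin L",52,206),("railin R",250,207),("railtop outerR",257,215),("bar mid",140,165),("cornerTR",262,3)):
    p=P[v,u]; print(n,p.round(4),"S",S(p))
print("knob@124",S(plane(c,93,109,.124)),"hub@.1",S(plane(c,124,60,.1)))
E
```

```text
0.005 19532 0.018723035401499902 ((559.4061279296875, -123.458251953125), (312.86578369140625, 274.1904296875), 84.03279876708984)
0.034 6975 0.04277075722911707 ((536.4677734375, -120.87094116210938), (301.2434387207031, 222.65667724609375), 84.1858139038086)
hub [ 0.6197 -0.1308  0.0782] S [ 0.0583 -0.0026]
knobtop [ 0.5702 -0.1061  0.1238] S [0.0065 0.0169]
rock far [ 0.6095 -0.2531  0.0603] S [ 0.0605 -0.1254]
rock mid [ 0.5826 -0.2504  0.068 ] S [ 0.0335 -0.1254]
rock near [ 0.5582 -0.248   0.0753] S [ 0.0089 -0.1254]
frame tl [ 0.6231 -0.2358  0.0555] S [ 0.0722 -0.1067]
frame br [ 0.5393 -0.2664  0.0532] S [-0.008  -0.1457]
railin L [0.4487 0.0326 0.0285] S [-0.1283  0.1426]
railin R [ 0.4175 -0.2489  0.0262] S [-0.1309 -0.1405]
railtop outerR [ 0.411  -0.258   0.0438] S [-0.1365 -0.1503]
bar mid [ 0.4961 -0.1153  0.049 ] S [-0.0663  0.0003]
cornerTR [ 0.6756 -0.2918  0.0178] S [ 0.1302 -0.1571]
knob@124 [0.0065 0.0169] hub@.1 [ 0.0557 -0.0109]
```

Request:
step_arm(increments=[[[0.7,0.17,-2.3],[0,0,0]],[[0.7,0.17,-2.3],[0,0,0]],[[0.7,0.17,-2.3],[0,0,0]],[[0.7,0.17,-2.3],[0,0,0]],[[0.7,0.17,-2.3],[0,0,0]],[[0.7,0.17,-2.3],[0,0,0]],[[0.7,0.17,-2.3],[0,0,0]],[[0.7,0.17,-2.3],[0,0,0]],[[0.7,0.17,-2.3],[0,0,0]],[[0.7,0.17,-2.3],[0,0,0]]], fingers=0)

```text
clock: 2.15
tool_pos: [0.5574, -0.2492, 0.0874]
eef_rot: [0.999, -0.051, -0.0, -0.0]
contact_force: [-0.1, 0.6, -0.9]
opening: 0.002
finger_force: 0.0
```

Request:
step_arm(increments=[[[0,0,-0.4],[0,0,0]],[[0,0,-0.4],[0,0,0]],[[0,0,-0.4],[0,0,0]],[[0,0,-0.4],[0,0,0]],[[0,0,-0.4],[0,0,0]],[[0,0,-0.3],[0,0,0]],[[0,0,-0.3],[0,0,0]],[[0,0,-0.2],[0,0,0]],[[0,0,0],[0,0,0]],[[0,0,0],[0,0,0]]])

```text
clock: 3.15
tool_pos: [0.5578, -0.2496, 0.0639]
eef_rot: [0.999, -0.051, 0.001, 0.0]
contact_force: [-7.7, 2.3, 24.6]
opening: 0.004
finger_force: 12.6
```

Request:
step_arm(increments=[[[0,0,2],[0,0,0]],[[0,0,3],[0,0,0]],[[0,0,4],[0,0,0]],[[0,2,4],[0,0,0]],[[0,4,0],[0,0,0]],[[0.3,4,0],[0,0,0]],[[1,4,0],[0,0,0]],[[0,0.3,0],[0,0,0]],[[0,0,0],[0,0,0]],[[0,0,0],[0,0,0]]], fingers=0.7)

```text
clock: 4.15
tool_pos: [0.5705, -0.1078, 0.1907]
eef_rot: [0.999, -0.052, 0.0, 0.001]
contact_force: [0.5, -0.9, 0.1]
opening: 0.697
finger_force: 0.0
```

```bash
python3 - <<'E'
from h import *
s=r.get_state(); print(s["clock"],s["tool_pos"],s["eef_rot"])
c,im,D=snap("wrist","w2");P=cloud(c,D)
for n,X in(("far",[.607,-.253,.072]),("near",[.558,-.248,.065])):
    u,v=proj(c,X).round().astype(int); print(n,u,v,P[v,u].round(4) if 0<=u<512 and 0<=v<384 else None)
th=np.linspace(2.79,.55,21)-.103; q=5.5*np.c_[np.cos(th),np.sin(th)]; print(np.diff(q,axis=0).round(2).tolist())
m=(P[...,2]>.116)&(P[...,2]<.13)&(im.max(-1)<60)&(np.hypot(P[...,0]-.5707,P[...,1]+.106)<.03); print(m.sum(),P[m].mean(0),P[m].min(0),P[m].max(0))
E
```

```text
4.15 [ 0.57046415 -0.10780923  0.19068543] [ 9.98664169e-01 -5.16659378e-02  6.56409243e-05  7.09414353e-04]
far 430 128 [ 0.6076 -0.252   0.0742]
near 418 185 [ 0.5578 -0.2488  0.063 ]
[[0.3, 0.54], [0.36, 0.5], [0.41, 0.46], [0.46, 0.41], [0.5, 0.35], [0.54, 0.3], [0.57, 0.23], [0.59, 0.17], [0.61, 0.1], [0.61, 0.03], [0.61, -0.04], [0.61, -0.11], [0.59, -0.17], [0.57, -0.24], [0.54, -0.3], [0.5, -0.36], [0.46, -0.41], [0.41, -0.46], [0.36, -0.5], [0.3, -0.54]]
780 [ 0.57204516 -0.10587933  0.12300066] [ 0.55932778 -0.11744874  0.11603255] [ 0.58174135 -0.09458319  0.12551885]
```

View pics/w2.png

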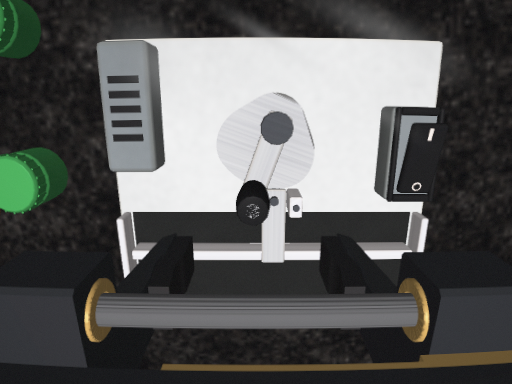

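The rocker is off: the far end measures 74 mm and the near end 63 mm. The knob is at (252,205). Next I grasp it and crank back.

Request:
step_arm(increments=[[[0,0.2,-2],[0,0,0]],[[0,0,-2],[0,0,0]],[[0,0,-2],[0,0,0]],[[0,0,-2],[0,0,0]],[[0,0,-1],[0,0,0]],[[0,0,-1],[0,0,0]],[[0,0,0],[0,0,0]],[[0,0,0],[0,0,0]],[[0,0,0],[0,0,0]],[[0,0,0],[0,0,0]]])

```text
clock: 5.2
tool_pos: [0.5711, -0.1043, 0.0915]
eef_rot: [0.999, -0.051, 0.001, 0.0]
contact_force: [-0.4, 0.2, 0.6]
opening: 0.702
finger_force: 0.0
```

Request:
step_arm(increments=[[[0,0,0],[0,0,0]],[[0,0,0],[0,0,0]],[[0,0,0],[0,0,0]],[[0,0,0],[0,0,0]],[[0,0,0],[0,0,0]],[[0,0,0],[0,0,0]],[[0,0,0],[0,0,0]],[[0,0,0],[0,0,0]],[[0,0,0],[0,0,0]],[[0,0,0],[0,0,0]]], fingers=0, grip_force=20)

```text
clock: 6.2
tool_pos: [0.5706, -0.1048, 0.0908]
eef_rot: [0.999, -0.051, 0.0, 0.0]
contact_force: [-0.2, -2.3, -0.2]
opening: 0.271
finger_force: 20.0
```

Request:
step_arm(increments=[[[0.3,0.54,0],[0,0,0]],[[0.36,0.5,0],[0,0,0]],[[0.41,0.46,0],[0,0,0]],[[0.46,0.41,0],[0,0,0]],[[0.5,0.35,0],[0,0,0]],[[0.54,0.3,0],[0,0,0]],[[0.57,0.23,0],[0,0,0]],[[0.59,0.17,0],[0,0,0]],[[0.61,0.1,0],[0,0,0]],[[0.61,0.03,0],[0,0,0]]])

```text
clock: 7.2
tool_pos: [0.6188, -0.0738, 0.0907]
eef_rot: [0.999, -0.051, -0.002, 0.001]
contact_force: [-3.3, -3.6, 3.7]
opening: 0.274
finger_force: 20.0
```

Request:
step_arm(increments=[[[0.61,-0.04,0],[0,0,0]],[[0.61,-0.11,0],[0,0,0]],[[0.59,-0.17,0],[0,0,0]],[[0.57,-0.24,0],[0,0,0]],[[0.54,-0.3,0],[0,0,0]],[[0.5,-0.36,0],[0,0,0]],[[0.46,-0.41,0],[0,0,0]],[[0.41,-0.46,0],[0,0,0]],[[0.36,-0.5,0],[0,0,0]],[[0.3,-0.54,0],[0,0,0]]])

```text
clock: 8.2
tool_pos: [0.668, -0.1019, 0.0907]
eef_rot: [0.999, -0.05, -0.002, -0.002]
contact_force: [-6.1, 2.0, 6.5]
opening: 0.276
finger_force: 20.0
```

Request:
step_arm(increments=[[[0,0,0],[0,0,0]],[[0,0,0],[0,0,0]],[[0,0,0],[0,0,0]],[[0,0,0],[0,0,0]],[[0,0,2],[0,0,0]],[[0,0,4],[0,0,0]],[[0,0,5],[0,0,0]],[[-2,2,4],[0,0,0]],[[-2,4,0],[0,0,0]],[[-2,4,0],[0,0,0]]], fingers=0.7)

```text
clock: 9.2
tool_pos: [0.61, -0.0041, 0.2426]
eef_rot: [0.999, -0.052, 0.002, -0.0]
contact_force: [0.0, 1.2, 0.2]
opening: 0.698
finger_force: 0.0
```

```bash
python3 - <<'E'
from h import *
s=r.get_state(); print(s["clock"],s["tool_pos"])
c,im,D=snap("wrist","w3");P=cloud(c,D)
z=P[...,2]; m=(z>.11)&(z<.13)&(im.max(-1)<70)&(np.hypot(P[...,0]-.62,P[...,1]+.13)<.09); print(m.sum(),P[m].mean(0))
c,im,D=snap("top","t3");P=cloud(c,D);
o=np.array([.5654,-.1245]);y=-.103;Rs=np.array([[np.cos(y),-np.sin(y)],[np.sin(y),np.cos(y)]])
Q=(P[...,:2]-o)@Rs
k=(im.min(-1)>140)&(abs(Q[...,1])<.12)&(Q[...,0]>-.125)&(Q[...,0]<-.01)&(P[...,2]>.03)&(abs(Q[...,1])>.03); print("bar S x",np.percentile(Q[k][:,0],[2,50,98]),k.sum())
E
```

```text
9.2 [ 0.60996102 -0.0040734   0.24258412]
487 [ 0.66754391 -0.10088072  0.12172174]
bar S x [-0.05818704 -0.04308582 -0.01114796] 34
```

View pics/w3.png

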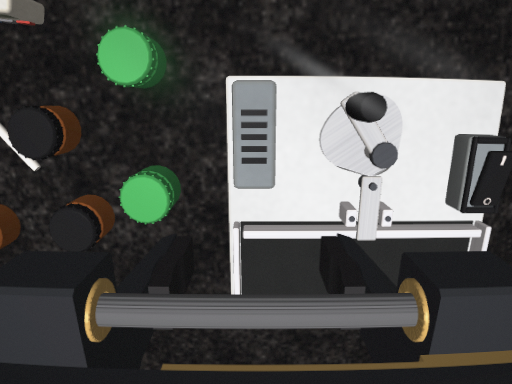

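Bar fully open, crank about 0.65 rad. Amber-bodied jars show at (35,133) and (75,225) in the wrist view; the green ones at (127,55) and (147,195) are to be left. Now I compare jar positions across the views.

```bash
cat >> h.py <<'E'
def jars(c,im,D):
    P=cloud(c,D);X,Y,Z=P[...,0],P[...,1],P[...,2]
    m=((Z>.048)&(Z<.086)&(D>0)&(X>.3)&(X<.8)&(Y>-.3)&(Y<.5)&(im.max(-1)<75)).astype(np.uint8)
    n,l,st,ce=cv2.connectedComponentsWithStats(m); out=[]
    for i in range(1,n):
        if st[i,4]<100: continue
        k=l==i; p=P[k]; (u,v),rad=cv2.minEnclosingCircle(np.argwhere(k)[:,::-1].astype(np.float32)); zt=float(np.median(p[:,2])); q=plane(c,u,v,zt)
        d=2*rad*np.median(D[k])/K(c)[0]
        if .046<d<.07: out.append((q.round(4).tolist(),round(float(d),3)))
    return out
E
python3 - <<'E'
from h import *
for f in("t3","w3","top0"):
    z=np.load("pics/%s.npz"%f); c={k:z[k] for k in("fov_y","cx","cy","k1","R","t")};c={k:(v if v.ndim else float(v)) for k,v in c.items()}
    print(f,jars(c,z["im"],z["D"]))
print(r.get_state()["q"].round(3))
E
```

```text
t3 [([0.6743, 0.2253, 0.0544], 0.055), ([0.5655, 0.338, 0.0548], 0.056), ([0.5645, 0.2081, 0.055], 0.056), ([0.4384, 0.3331, 0.0549], 0.055)]
w3 [([0.6782, 0.2193, 0.0556], 0.057), ([0.5704, 0.2025, 0.0557], 0.057)]
top0 [([0.6734, 0.2241, 0.0546], 0.056), ([0.5658, 0.3381, 0.0547], 0.056), ([0.5642, 0.2075, 0.0547], 0.056), ([0.4391, 0.3339, 0.0548], 0.054)]
[-0.067  0.658 -0.023  1.623  0.01   0.862 -1.753]
```

Request:
step_arm(increments=[[[0.67,2.24,0],[0,0,8.5]],[[0.67,2.24,0],[0,0,8.5]],[[0.67,2.24,0],[0,0,8.5]],[[0.67,2.24,0],[0,0,8.5]],[[0.67,2.24,0],[0,0,8.5]],[[0.67,2.24,0],[0,0,8.5]],[[0.67,2.24,0],[0,0,8.5]],[[0.67,2.24,0],[0,0,8.5]],[[0.67,2.24,0],[0,0,8.5]],[[0.67,2.24,0],[0,0,8.5]]], fingers=1)

```text
clock: 10.3
tool_pos: [0.677, 0.2199, 0.2405]
eef_rot: [0.769, 0.639, -0.0, 0.0]
contact_force: [1.1, -0.6, 0.6]
opening: 1.0
finger_force: 0.0
```

Request:
step_arm(increments=[[[0,0,-2],[0,0,5]],[[0,0,-3],[0,0,0]],[[0,0,-3],[0,0,0]],[[0,0,-3],[0,0,0]],[[0,0,0],[0,0,0]],[[0,0,0],[0,0,0]],[[0,0,0],[0,0,0]],[[0,0,0],[0,0,0]],[[0,0,0],[0,0,0]],[[0,0,0],[0,0,0]]])

```text
clock: 11.3
tool_pos: [0.677, 0.2195, 0.1317]
eef_rot: [0.742, 0.67, 0.001, 0.0]
contact_force: [-0.7, -0.3, -0.4]
opening: 1.007
finger_force: 0.0
```

```bash
python3 - <<'E'
from h import *
s=r.get_state(); print(s["clock"],s["tool_pos"],s["eef_rot"],s["q"].round(2))
c,im,D=snap("wrist","w4"); print(jars(c,im,D))
c,im,D=snap("top","t4"); print(jars(c,im,D))
E
```

```text
11.3 [0.67699901 0.21951872 0.1316643 ] [7.42218478e-01 6.70157608e-01 6.56938847e-04 2.84278946e-04] [-0.19  0.95 -0.39  1.35  0.4   0.92 -0.79]
[([0.5724, 0.3366, 0.0557], 0.058), ([0.6772, 0.2256, 0.0556], 0.056), ([0.5706, 0.2125, 0.0558], 0.055)]
[([0.5653, 0.3374, 0.0548], 0.057), ([0.4384, 0.3333, 0.0548], 0.055)]
```

View pics/w4.png

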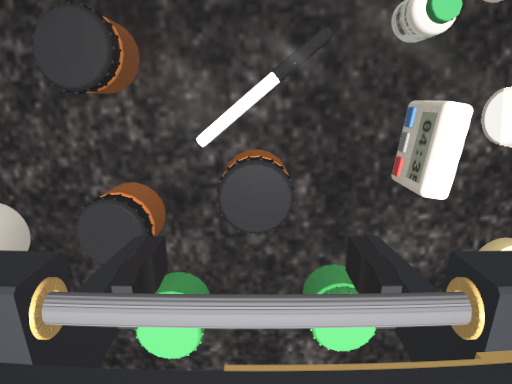

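Jar A is centred at (256,195) between the fingers, with jars C at (75,45) and B at (115,230). Next I descend on A and grip.

Request:
step_arm(increments=[[[0,0.3,-2],[0,0,0]],[[0,0,-2],[0,0,0]],[[0,0,-2],[0,0,0]],[[0,0,-2],[0,0,0]],[[0,0,-1.2],[0,0,0]],[[0,0,-1],[0,0,0]],[[0,0,0],[0,0,0]],[[0,0,0],[0,0,0]],[[0,0,0],[0,0,0]],[[0,0,0],[0,0,0]]])

```text
clock: 12.4
tool_pos: [0.6772, 0.2227, 0.0297]
eef_rot: [0.742, 0.67, 0.001, 0.0]
contact_force: [-1.0, 0.8, -0.2]
opening: 1.001
finger_force: 0.0
```

Request:
step_arm(increments=[[[0,0,0],[0,0,0]],[[0,0,0],[0,0,0]],[[0,0,0],[0,0,0]],[[0,0,0],[0,0,0]],[[0,0,0],[0,0,0]],[[0,0,0],[0,0,0]],[[0,0,2],[0,0,0]],[[0,0,4],[0,0,0]],[[0,0,4],[0,0,0]],[[0,0,4],[0,0,0]]], fingers=0, grip_force=20)

```text
clock: 13.4
tool_pos: [0.6764, 0.2224, 0.1714]
eef_rot: [0.742, 0.67, 0.0, -0.0]
contact_force: [-1.3, -0.0, -1.3]
opening: 0.628
finger_force: 20.0
```

Request:
step_arm(increments=[[[-2.1,-4.42,0],[0,0,0]],[[-2.1,-4.42,0],[0,0,0]],[[-2.1,-4.42,0],[0,0,0]],[[-2.1,-4.42,0],[0,0,0]],[[-2.1,-4.42,0],[0,0,0]],[[-2.1,-4.42,0],[0,0,0]],[[-2.1,-4.42,0],[0,0,0]],[[-2.1,-4.42,0],[0,0,0]],[[-2.1,-4.42,0],[0,0,0]],[[-2.1,-4.42,0],[0,0,0]]])

```text
clock: 14.4
tool_pos: [0.466, -0.2214, 0.1701]
eef_rot: [0.742, 0.67, 0.0, 0.001]
contact_force: [1.1, -0.1, -0.6]
opening: 0.632
finger_force: 20.0
```

Request:
step_arm(increments=[[[0,0,0],[0,0,0]],[[0,0,-2],[0,0,0]],[[0,0,-3],[0,0,0]],[[0,0,-3],[0,0,0]],[[0,0,-1],[0,0,0]],[[0,0,0],[0,0,0]],[[0,0,0],[0,0,0]],[[0,0,0],[0,0,0]],[[0,0,0],[0,0,0]],[[0,0,0],[0,0,0]]])

```text
clock: 15.4
tool_pos: [0.467, -0.2199, 0.0795]
eef_rot: [0.742, 0.67, 0.0, 0.001]
contact_force: [0.0, -0.2, -1.2]
opening: 0.631
finger_force: 20.0
```

```bash
python3 - <<'E'
from h import *
s=r.get_state(); print(s["clock"],s["tool_pos"],s["eef_rot"],s["q"].round(2))
c,im,D=snap("wrist","w5")
c,im,D=snap("top","t5"); print(jars(c,im,D))
E
```

```text
15.4 [ 0.46696519 -0.21986693  0.07949958] [7.42265146e-01 6.70105934e-01 3.03942449e-04 6.30345688e-04] [ 0.54  0.83 -0.32  2.01  0.63  0.4  -0.37]
[([0.5658, 0.3381, 0.0548], 0.056), ([0.5646, 0.2069, 0.0549], 0.056), ([0.438, 0.335, 0.0549], 0.056)]
```

View pics/w5.png

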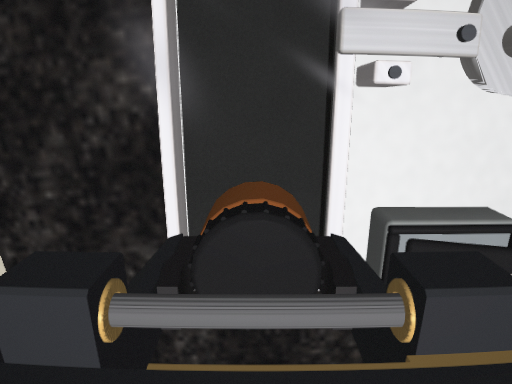

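Jar sits centred between the rail edge (col 178) and the bar edge (col 330). Lower and release.

Request:
step_arm(increments=[[[0,0,-1],[0,0,0]],[[0,0,-1],[0,0,0]],[[0,0,-0.5],[0,0,0]],[[0,0,-0.3],[0,0,0]],[[0,0,-0.2],[0,0,0]],[[0,0,0],[0,0,0]],[[0,0,0],[0,0,0]],[[0,0,0],[0,0,0]],[[0,0,0],[0,0,0]],[[0,0,0],[0,0,0]]])

```text
clock: 16.5
tool_pos: [0.4666, -0.2197, 0.0488]
eef_rot: [0.742, 0.67, 0.0, 0.0]
contact_force: [-0.1, -0.1, -1.9]
opening: 0.631
finger_force: 20.0
```

Request:
step_arm(increments=[[[0,0,0],[0,0,0]],[[0,0,0],[0,0,0]],[[0,0,0],[0,0,0]],[[0,0,0],[0,0,0]],[[0,0,0.5],[0,0,0]],[[0,0,2.5],[0,0,0]],[[0,0,4],[0,0,0]],[[0,0,4],[0,0,0]],[[0,3,3],[0,0,0]],[[1,4,0],[0,0,0]]], fingers=1)

```text
clock: 17.5
tool_pos: [0.4776, -0.1517, 0.1924]
eef_rot: [0.744, 0.668, 0.001, 0.003]
contact_force: [1.1, -0.4, -0.2]
opening: 0.999
finger_force: 0.0
```

Request:
step_arm(increments=[[[0.97,3.59,0],[0,0,0]],[[0.97,3.59,0],[0,0,0]],[[0.97,3.59,0],[0,0,0]],[[0.97,3.59,0],[0,0,0]],[[0.97,3.59,0],[0,0,0]],[[0.97,3.59,0],[0,0,0]],[[0.97,3.59,0],[0,0,0]],[[0.97,3.59,0],[0,0,0]],[[0.97,3.59,0],[0,0,0]],[[0.97,3.59,0],[0,0,0]]])

```text
clock: 18.5
tool_pos: [0.5736, 0.2107, 0.1891]
eef_rot: [0.742, 0.67, -0.0, 0.0]
contact_force: [0.1, -0.2, 0.6]
opening: 1.001
finger_force: 0.0
```

```bash
python3 - <<'E'
from h import *
s=r.get_state(); print(s["clock"],s["tool_pos"],s["eef_rot"])
c,im,D=snap("wrist","w6"); print(jars(c,im,D))
c,im,D=snap("top","t6"); print(jars(c,im,D))
E
```

```text
18.5 [0.57356491 0.21074064 0.18909383] [ 7.42128646e-01  6.70257459e-01 -1.02153871e-04  3.20587645e-05]
[([0.5685, 0.3364, 0.0546], 0.058), ([0.444, 0.3328, 0.0557], 0.059), ([0.5676, 0.2083, 0.0556], 0.057)]
[([0.5656, 0.3381, 0.0552], 0.055), ([0.439, 0.3332, 0.0548], 0.054), ([0.4629, -0.2124, 0.0743], 0.06)]
```

Request:
step_arm(increments=[[[0,-0.2,-3],[0,0,0]],[[0,0,-4],[0,0,0]],[[0,0,-3],[0,0,0]],[[0,0,-2.5],[0,0,0]],[[0,0,-2],[0,0,0]],[[0,0,-1.4],[0,0,0]],[[0,0,0],[0,0,0]],[[0,0,0],[0,0,0]],[[0,0,0],[0,0,0]],[[0,0,0],[0,0,0]]])

```text
clock: 19.6
tool_pos: [0.5743, 0.2077, 0.0309]
eef_rot: [0.742, 0.67, 0.001, 0.0]
contact_force: [-0.1, 0.6, 0.4]
opening: 0.999
finger_force: 0.0
```

Request:
step_arm(increments=[[[0,0,0],[0,0,0]],[[0,0,0],[0,0,0]],[[0,0,0],[0,0,0]],[[0,0,0],[0,0,0]],[[0,0,0],[0,0,0]],[[0,0,0],[0,0,0]],[[0,0,2],[0,0,0]],[[0,0,4],[0,0,0]],[[0,0,4],[0,0,0]],[[0,0,4],[0,0,0]]], fingers=0, grip_force=20)

```text
clock: 20.6
tool_pos: [0.5736, 0.2069, 0.1707]
eef_rot: [0.742, 0.67, -0.0, 0.0]
contact_force: [0.6, -0.4, -2.0]
opening: 0.627
finger_force: 20.0
```

Request:
step_arm(increments=[[[-1,-3.57,0],[0,0,0]],[[-1,-3.57,0],[0,0,0]],[[-1,-3.57,0],[0,0,0]],[[-1,-3.57,0],[0,0,0]],[[-1,-3.57,0],[0,0,0]],[[-1,-3.57,0],[0,0,0]],[[-1,-3.57,0],[0,0,0]],[[-1,-3.57,0],[0,0,0]],[[-1,-3.57,0],[0,0,0]],[[-1,-3.57,0],[0,0,0]]])

```text
clock: 21.6
tool_pos: [0.4732, -0.1514, 0.1696]
eef_rot: [0.742, 0.67, 0.0, 0.0]
contact_force: [0.3, 0.5, -2.2]
opening: 0.63
finger_force: 20.0
```

Request:
step_arm(increments=[[[0,0,0],[0,0,0]],[[0,0,-2],[0,0,0]],[[0,0,-3],[0,0,0]],[[0,0,-2],[0,0,0]],[[0,0,-2],[0,0,0]],[[0,0,-1.5],[0,0,0]],[[0,0,-1],[0,0,0]],[[0,0,-0.6],[0,0,0]],[[0,0,0],[0,0,0]],[[0,0,0],[0,0,0]]])

```text
clock: 22.6
tool_pos: [0.4741, -0.1495, 0.049]
eef_rot: [0.742, 0.67, 0.0, 0.0]
contact_force: [0.3, 0.3, -2.3]
opening: 0.633
finger_force: 20.0
```

Request:
step_arm(increments=[[[0,0,0],[0,0,0]],[[0,0,0],[0,0,0]],[[0,0,0],[0,0,0]],[[0,0,0],[0,0,0]],[[0,0,0.5],[0,0,0]],[[0,0,2.5],[0,0,0]],[[0,0,4],[0,0,0]],[[0,0,4],[0,0,0]],[[0,3,3],[0,0,0]],[[0,4,0],[0,0,0]]], fingers=1)

```text
clock: 23.6
tool_pos: [0.4759, -0.0811, 0.1924]
eef_rot: [0.744, 0.668, 0.002, 0.003]
contact_force: [1.3, 0.9, -1.5]
opening: 0.999
finger_force: 0.0
```

Request:
step_arm(increments=[[[-0.33,4.12,0],[0,0,0]],[[-0.33,4.12,0],[0,0,0]],[[-0.33,4.12,0],[0,0,0]],[[-0.33,4.12,0],[0,0,0]],[[-0.33,4.12,0],[0,0,0]],[[-0.33,4.12,0],[0,0,0]],[[-0.33,4.12,0],[0,0,0]],[[-0.33,4.12,0],[0,0,0]],[[-0.33,4.12,0],[0,0,0]],[[-0.33,4.12,0],[0,0,0]]])

```text
clock: 24.6
tool_pos: [0.4401, 0.3339, 0.1891]
eef_rot: [0.742, 0.67, -0.0, 0.0]
contact_force: [1.9, -0.6, 0.1]
opening: 0.994
finger_force: 0.0
```

```bash
python3 - <<'E'
from h import *
s=r.get_state(); print(s["clock"],s["tool_pos"],s["eef_rot"],s["q"].round(2))
c,im,D=snap("wrist","w7"); print(jars(c,im,D))
c,im,D=snap("top","t7"); print(jars(c,im,D))
E
```

```text
24.6 [0.44007468 0.33386145 0.18913283] [ 7.42120116e-01  6.70266903e-01 -2.53688885e-05  1.07399682e-04] [-0.49  0.68 -0.41  1.83  0.4   0.71 -1.23]
[([0.5664, 0.3386, 0.0555], 0.057), ([0.441, 0.3349, 0.0556], 0.056)]
[([0.5652, 0.3376, 0.0546], 0.055), ([0.4703, -0.1467, 0.0743], 0.057), ([0.4629, -0.2124, 0.0745], 0.06)]
```

Request:
step_arm(increments=[[[0,0,-3],[0,0,0]],[[0,0,-4],[0,0,0]],[[0,0,-3],[0,0,0]],[[0,0,-2.5],[0,0,0]],[[0,0,-2],[0,0,0]],[[0,0,-1.4],[0,0,0]],[[0,0,0],[0,0,0]],[[0,0,0],[0,0,0]],[[0,0,0],[0,0,0]],[[0,0,0],[0,0,0]]])

```text
clock: 25.7
tool_pos: [0.4412, 0.3328, 0.0308]
eef_rot: [0.742, 0.67, 0.001, 0.0]
contact_force: [0.1, 0.3, 1.1]
opening: 1.001
finger_force: 0.0
```

Request:
step_arm(increments=[[[0,0,0],[0,0,0]],[[0,0,0],[0,0,0]],[[0,0,0],[0,0,0]],[[0,0,0],[0,0,0]],[[0,0,0],[0,0,0]],[[0,0,0],[0,0,0]],[[0,0,2],[0,0,0]],[[0,0,4],[0,0,0]],[[0,0,4],[0,0,0]],[[0,0,4],[0,0,0]]], fingers=0, grip_force=20)

```text
clock: 26.7
tool_pos: [0.4401, 0.3318, 0.1708]
eef_rot: [0.742, 0.67, -0.001, 0.0]
contact_force: [1.4, 0.1, -1.8]
opening: 0.628
finger_force: 20.0
```

Request:
step_arm(increments=[[[0,0,2],[0,0,0]],[[0.45,-4.6,0],[0,0,0]],[[0.45,-4.6,0],[0,0,0]],[[0.45,-4.6,0],[0,0,0]],[[0.45,-4.6,0],[0,0,0]],[[0.45,-4.6,0],[0,0,0]],[[0.45,-4.6,0],[0,0,0]],[[0.45,-4.6,0],[0,0,0]],[[0.45,-4.6,0],[0,0,0]],[[0.45,-4.65,0],[0,0,0]]])

```text
clock: 27.7
tool_pos: [0.4807, -0.084, 0.1896]
eef_rot: [0.742, 0.67, -0.0, -0.0]
contact_force: [1.4, 1.1, -1.2]
opening: 0.629
finger_force: 20.0
```

Request:
step_arm(increments=[[[0,0.1,0],[0,0,0]],[[0,0,-3],[0,0,0]],[[0,0,-3],[0,0,0]],[[0,0,-3],[0,0,0]],[[0,0,-2],[0,0,0]],[[0,0,-1.5],[0,0,0]],[[0,0,-1],[0,0,0]],[[0,0,-0.6],[0,0,0]],[[0,0,0],[0,0,0]],[[0,0,0],[0,0,0]]])

```text
clock: 28.7
tool_pos: [0.4814, -0.0809, 0.049]
eef_rot: [0.742, 0.67, 0.0, 0.0]
contact_force: [-1.1, 0.1, -1.1]
opening: 0.635
finger_force: 20.0
```

Request:
step_arm(increments=[[[0,0,0],[0,0,0]],[[0,0,0],[0,0,0]],[[0,0,0],[0,0,0]],[[0,0,0],[0,0,0]],[[0,0,0.5],[0,0,0]],[[0,0,2.5],[0,0,0]],[[0,0,4],[0,0,0]],[[0,0,4],[0,0,0]],[[0,3,3],[0,0,0]],[[0,4,0],[0,0,0]]], fingers=1)

```text
clock: 29.7
tool_pos: [0.4834, -0.0124, 0.1925]
eef_rot: [0.744, 0.668, 0.003, 0.003]
contact_force: [1.9, 0.7, -0.1]
opening: 0.999
finger_force: 0.0
```

Request:
step_arm(increments=[[[0.85,3.5,0],[0,0,0]],[[0.85,3.5,0],[0,0,0]],[[0.85,3.5,0],[0,0,0]],[[0.85,3.5,0],[0,0,0]],[[0.85,3.5,0],[0,0,0]],[[0.85,3.5,0],[0,0,0]],[[0.85,3.5,0],[0,0,0]],[[0.85,3.5,0],[0,0,0]],[[0.85,3.5,0],[0,0,0]],[[0.85,3.5,0],[0,0,0]]])

```text
clock: 30.7
tool_pos: [0.566, 0.3399, 0.189]
eef_rot: [0.742, 0.67, -0.0, 0.0]
contact_force: [0.9, 0.5, -0.1]
opening: 0.999
finger_force: 0.0
```

```bash
python3 - <<'E'
from h import *
s=r.get_state(); print(s["clock"],s["tool_pos"],s["eef_rot"],s["q"].round(2))
c,im,D=snap("wrist","w8"); print(jars(c,im,D))
c,im,D=snap("top","t8"); print(jars(c,im,D))
E
```

```text
30.7 [0.56600942 0.33993177 0.18903025] [ 7.42157547e-01  6.70225409e-01 -2.75259967e-04  1.40028816e-05] [-0.38  0.82 -0.46  1.49  0.42  0.93 -1.06]
[([0.5687, 0.3387, 0.0557], 0.056)]
[([0.4629, -0.2123, 0.0743], 0.06)]
```

Request:
step_arm(increments=[[[0.2,0,-3],[0,0,0]],[[0,0,-4],[0,0,0]],[[0,0,-3],[0,0,0]],[[0,0,-2.5],[0,0,0]],[[0,0,-2],[0,0,0]],[[0,0,-1.4],[0,0,0]],[[0,0,0],[0,0,0]],[[0,0,0],[0,0,0]],[[0,0,0],[0,0,0]],[[0,0,0],[0,0,0]]])

```text
clock: 31.8
tool_pos: [0.5688, 0.3394, 0.031]
eef_rot: [0.742, 0.67, 0.001, 0.0]
contact_force: [-0.3, 0.2, -0.3]
opening: 1.008
finger_force: 0.0
```

Request:
step_arm(increments=[[[0,0,0],[0,0,0]],[[0,0,0],[0,0,0]],[[0,0,0],[0,0,0]],[[0,0,0],[0,0,0]],[[0,0,0],[0,0,0]],[[0,0,0],[0,0,0]],[[0,0,2],[0,0,0]],[[0,0,4],[0,0,0]],[[0,0,4],[0,0,0]],[[0,0,4],[0,0,0]]], fingers=0, grip_force=20)

```text
clock: 32.8
tool_pos: [0.5675, 0.3385, 0.1706]
eef_rot: [0.742, 0.67, -0.001, -0.0]
contact_force: [0.3, -0.1, -2.4]
opening: 0.633
finger_force: 20.0
```

Request:
step_arm(increments=[[[0,0,2],[0,0,0]],[[-0.9,-3.88,0],[0,0,0]],[[-0.9,-3.88,0],[0,0,0]],[[-0.9,-3.88,0],[0,0,0]],[[-0.9,-3.88,0],[0,0,0]],[[-0.9,-3.88,0],[0,0,0]],[[-0.9,-3.88,0],[0,0,0]],[[-0.9,-3.88,0],[0,0,0]],[[-0.9,-3.88,0],[0,0,0]],[[-0.9,-3.88,0],[0,0,0]]])

```text
clock: 33.8
tool_pos: [0.4863, -0.0119, 0.1896]
eef_rot: [0.742, 0.67, -0.0, -0.0]
contact_force: [0.7, -1.1, -1.2]
opening: 0.626
finger_force: 20.0
```

Request:
step_arm(increments=[[[0,0,0],[0,0,0]],[[0,0,-3],[0,0,0]],[[0,0,-3],[0,0,0]],[[0,0,-3],[0,0,0]],[[0,0,-1],[0,0,0]],[[0,0,0],[0,0,0]],[[0,0,0],[0,0,0]],[[0,0,0],[0,0,0]],[[0,0,0],[0,0,0]],[[0,0,0],[0,0,0]]])

```text
clock: 34.8
tool_pos: [0.4876, -0.0104, 0.0905]
eef_rot: [0.742, 0.67, 0.001, 0.0]
contact_force: [0.3, -0.7, -1.8]
opening: 0.633
finger_force: 20.0
```

Request:
step_arm(increments=[[[0,0,-2],[0,0,0]],[[0,0,-1.5],[0,0,0]],[[0,0,-0.6],[0,0,0]],[[0,0,0],[0,0,0]],[[0,0,0],[0,0,0]],[[0,0,0],[0,0,0]],[[0,0,0],[0,0,0]],[[0,0,0],[0,0,0]],[[0,0,0],[0,0,0]],[[0,0,0],[0,0,0]]])

```text
clock: 35.8
tool_pos: [0.4871, -0.0103, 0.0488]
eef_rot: [0.742, 0.67, 0.0, 0.0]
contact_force: [-0.0, 1.1, -1.6]
opening: 0.63
finger_force: 20.0
```

Request:
step_arm(increments=[[[0,0,0],[0,0,0]],[[0,0,0],[0,0,0]],[[0,0,0],[0,0,0]],[[0,0,0],[0,0,0]],[[0,0,0.5],[0,0,0]],[[0,0,2.5],[0,0,0]],[[0,0,4],[0,0,0]],[[0,0,4],[0,0,0]],[[0,0,4.5],[0,0,0]],[[0,0,4.5],[0,0,0]]], fingers=1)

```text
clock: 36.8
tool_pos: [0.4863, -0.0105, 0.2508]
eef_rot: [0.742, 0.67, -0.0, -0.0]
contact_force: [1.2, -0.8, 0.1]
opening: 0.999
finger_force: 0.0
```

Request:
step_arm(increments=[[[0.5,-2.3,0.5],[0,0,0]],[[0.5,-2.3,0.5],[0,0,0]],[[0.5,-2.3,0.5],[0,0,0]],[[0.5,-2.3,0.5],[0,0,0]],[[0.5,-2.3,0.5],[0,0,0]],[[0.5,-2.3,0.5],[0,0,0]],[[0.5,-2.3,0.5],[0,0,0]],[[0.5,-2.3,0.5],[0,0,0]],[[0.5,-2.3,0.5],[0,0,0]],[[0.5,-2.3,0.5],[0,0,0]]], fingers=0.7)

```text
clock: 37.8
tool_pos: [0.5367, -0.2412, 0.2992]
eef_rot: [0.742, 0.67, -0.0, -0.0]
contact_force: [-0.7, -0.2, -0.0]
opening: 0.697
finger_force: 0.0
```

```bash
python3 - <<'E'
from h import *
s=r.get_state(); print(s["clock"],s["tool_pos"],s["eef_rot"],s["q"].round(2))
o=np.array([.5654,-.1245]);y=-.103;Rs=np.array([[np.cos(y),-np.sin(y)],[np.sin(y),np.cos(y)]])
c,im,D=snap("wrist","w9"); 
for p,d in jars(c,im,D): print(p,d,((np.array(p[:2])-o)@Rs).round(4))
P=cloud(c,D);z=P[...,2]; m=(z>.11)&(z<.13)&(im.max(-1)<70)&(np.hypot(P[...,0]-.62,P[...,1]+.13)<.09); print(m.sum(),P[m].mean(0))
E
```

```text
37.8 [ 0.53666556 -0.24122303  0.2992206 ] [ 7.42159956e-01  6.70222759e-01 -1.59207172e-04 -1.64068436e-04] [ 0.69  0.62 -0.61  1.59  0.4   1.06 -0.13]
[0.4686, -0.2157, 0.0757] 0.058 [-0.0869 -0.1007]
250 [ 0.67033973 -0.1013944   0.12322916]
```

View pics/w9.png

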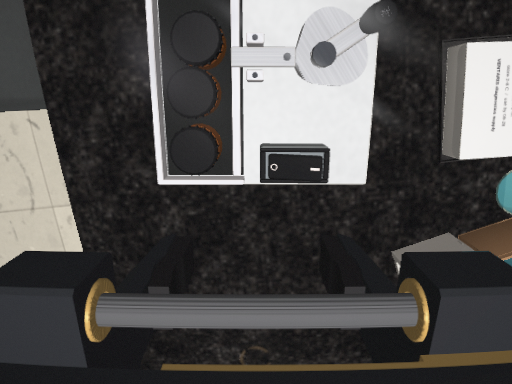

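Jar lids stand upright in the bay at (194,148), (193,92), (195,38); the knob is at (378,17) and the rocker is off. Next I go to the knob.

Request:
step_arm(increments=[[[2.62,2.8,-2],[0,0,0]],[[2.62,2.8,-2],[0,0,0]],[[2.62,2.8,-2],[0,0,0]],[[2.62,2.8,-2],[0,0,0]],[[2.62,2.8,-2],[0,0,0]],[[0,0,-1],[0,0,0]],[[0,0,0],[0,0,0]],[[0,0,0],[0,0,0]],[[0,0,0],[0,0,0]],[[0,0,0],[0,0,0]]])

```text
clock: 38.85
tool_pos: [0.668, -0.1018, 0.1899]
eef_rot: [0.743, 0.669, 0.0, 0.001]
contact_force: [-0.3, 0.8, -0.7]
opening: 0.703
finger_force: 0.0
```

```bash
python3 - <<'E'
from h import *
s=r.get_state(); print(s["clock"],s["tool_pos"],s["eef_rot"],s["q"].round(2))
c,im,D=snap("wrist","w10")
P=cloud(c,D);z=P[...,2]; m=(z>.116)&(z<.13)&(im.max(-1)<70)&(np.hypot(P[...,0]-.62,P[...,1]+.13)<.09); print(m.sum(),P[m].mean(0),P[m].min(0),P[m].max(0))
o=np.array([.5654,-.1245]);y=-.103;Rs=np.array([[np.cos(y),-np.sin(y)],[np.sin(y),np.cos(y)]])
for n in("top","scene"):
    c,im,D=snap(n,n+"10")
    for p,d in jars(c,im,D): print(n,p,d,((np.array(p[:2])-o)@Rs).round(4))
u,v=proj(c,[.4877,-.0109,.076]).astype(int); print(u,v)
cv2.imwrite("pics/sc10.png",cv2.resize(im[v-45:v+75,u-60:u+120,::-1],None,fx=4,fy=4,interpolation=cv2.INTER_CUBIC))
th=np.linspace(.656,3.14,31)-.103; q=5.5*np.c_[np.cos(th),np.sin(th)]; print(np.diff(q,axis=0).round(2).tolist(), (q[0]/100+[.6201,-.1302]).round(4))
E
```

```text
38.85 [ 0.66803025 -0.10183808  0.18989117] [7.42851555e-01 6.69455655e-01 2.31915271e-04 7.99882610e-04] [ 0.35  0.85 -0.53  1.44  0.48  0.98 -0.41]
809 [ 0.66819241 -0.10122962  0.1229161 ] [ 0.65621512 -0.11358061  0.11603285] [ 0.67940739 -0.09115147  0.12574346]
top [0.4835, -0.0095, 0.0745] 0.057 [-0.0933  0.106 ]
top [0.4629, -0.2124, 0.0744] 0.06 [-0.0929 -0.098 ]
scene [0.48, -0.0045, 0.0757] 0.055 [-0.0973  0.1106]
296 192
[[-0.25, 0.38], [-0.29, 0.35], [-0.31, 0.33], [-0.34, 0.3], [-0.36, 0.27], [-0.39, 0.24], [-0.4, 0.21], [-0.42, 0.18], [-0.43, 0.14], [-0.44, 0.1], [-0.45, 0.07], [-0.45, 0.03], [-0.46, -0.01], [-0.45, -0.05], [-0.45, -0.08], [-0.44, -0.12], [-0.43, -0.16], [-0.41, -0.19], [-0.4, -0.22], [-0.38, -0.26], [-0.35, -0.29], [-0.33, -0.31], [-0.3, -0.34], [-0.27, -0.36], [-0.24, -0.39], [-0.21, -0.4], [-0.17, -0.42], [-0.14, -0.43], [-0.1, -0.44], [-0.07, -0.45]] [ 0.6669 -0.1013]
```

View pics/sc10.png

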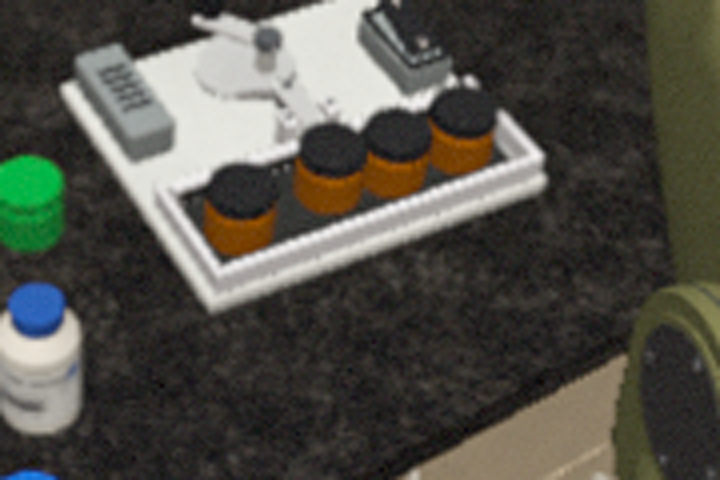

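All four amber jars stand upright in the bay. Third and second stand a bit closer, still in line. Grip the knob and crank forward.

Request:
step_arm(increments=[[[0,0,-2],[0,0,0]],[[0,0,-2],[0,0,0]],[[0,0,-2],[0,0,0]],[[0,0,-2],[0,0,0]],[[0,0,-1.9],[0,0,0]],[[0,0,0],[0,0,0]],[[0,0,0],[0,0,0]],[[0,0,0],[0,0,0]],[[0,0,0],[0,0,0]],[[0,0,0],[0,0,0]]])

```text
clock: 40.0
tool_pos: [0.6686, -0.1003, 0.0907]
eef_rot: [0.742, 0.67, 0.001, 0.001]
contact_force: [0.1, 0.4, 0.2]
opening: 0.702
finger_force: 0.0
```

Request:
step_arm(increments=[[[0,0,0],[0,0,0]],[[0,0,0],[0,0,0]],[[0,0,0],[0,0,0]],[[0,0,0],[0,0,0]],[[0,0,0],[0,0,0]],[[0,0,0],[0,0,0]],[[0,0,0],[0,0,0]],[[0,0,0],[0,0,0]],[[0,0,0],[0,0,0]],[[0,0,0],[0,0,0]]], fingers=0, grip_force=20)

```text
clock: 41.0
tool_pos: [0.6681, -0.1003, 0.0897]
eef_rot: [0.742, 0.67, 0.0, 0.0]
contact_force: [1.2, -0.2, -0.7]
opening: 0.271
finger_force: 20.0
```

Request:
step_arm(increments=[[[-0.25,0.38,0],[0,0,0]],[[-0.29,0.35,0],[0,0,0]],[[-0.31,0.33,0],[0,0,0]],[[-0.34,0.3,0],[0,0,0]],[[-0.36,0.27,0],[0,0,0]],[[-0.39,0.24,0],[0,0,0]],[[-0.4,0.21,0],[0,0,0]],[[-0.42,0.18,0],[0,0,0]],[[-0.43,0.14,0],[0,0,0]],[[-0.44,0.1,0],[0,0,0]]])

```text
clock: 42.0
tool_pos: [0.6344, -0.0736, 0.0899]
eef_rot: [0.742, 0.671, 0.003, 0.001]
contact_force: [9.3, 1.3, -7.4]
opening: 0.272
finger_force: 20.0
```

Request:
step_arm(increments=[[[-0.45,0.07,0],[0,0,0]],[[-0.45,0.03,0],[0,0,0]],[[-0.46,-0.01,0],[0,0,0]],[[-0.45,-0.05,0],[0,0,0]],[[-0.45,-0.08,0],[0,0,0]],[[-0.44,-0.12,0],[0,0,0]],[[-0.43,-0.16,0],[0,0,0]],[[-0.41,-0.19,0],[0,0,0]],[[-0.4,-0.22,0],[0,0,0]],[[-0.38,-0.26,0],[0,0,0]]])

```text
clock: 43.0
tool_pos: [0.5907, -0.08, 0.0899]
eef_rot: [0.741, 0.671, 0.004, -0.001]
contact_force: [6.4, 6.9, -7.2]
opening: 0.274
finger_force: 20.0
```

Request:
step_arm(increments=[[[-0.35,-0.29,0],[0,0,0]],[[-0.33,-0.31,0],[0,0,0]],[[-0.3,-0.34,0],[0,0,0]],[[-0.27,-0.36,0],[0,0,0]],[[-0.24,-0.39,0],[0,0,0]],[[-0.21,-0.4,0],[0,0,0]],[[-0.17,-0.42,0],[0,0,0]],[[-0.14,-0.43,0],[0,0,0]],[[-0.1,-0.44,0],[0,0,0]],[[-0.07,-0.45,0],[0,0,0]]])

```text
clock: 44.0
tool_pos: [0.5656, -0.1181, 0.0913]
eef_rot: [0.741, 0.672, 0.001, -0.003]
contact_force: [-6.0, 6.6, 13.7]
opening: 0.269
finger_force: 20.0
```

Request:
step_arm(increments=[[[0,-0.1,0],[0,0,0]],[[0,0,0],[0,0,0]],[[0,0,0],[0,0,0]],[[0,0,0],[0,0,0]],[[0,0,0],[0,0,0]],[[0,0,0],[0,0,0]],[[0,0,0],[0,0,0]],[[0,0,0],[0,0,0]],[[0,0,0],[0,0,0]],[[0,0,0],[0,0,0]]])

```text
clock: 45.0
tool_pos: [0.5652, -0.1209, 0.0913]
eef_rot: [0.741, 0.671, 0.0, -0.002]
contact_force: [-6.2, 4.3, 13.5]
opening: 0.271
finger_force: 20.0
```

Request:
step_arm(increments=[[[0,0,0],[0,0,0]],[[0,0,0],[0,0,0]],[[0,0,0],[0,0,0]],[[0,0,0],[0,0,0]],[[0,0,2],[0,0,0]],[[0,0,4],[0,0,0]],[[0,0,4],[0,0,0]],[[0,0,3],[0,0,0]],[[0,-4,3],[0,0,0]],[[0,-4,3],[0,0,0]]], fingers=0.7)

```text
clock: 46.0
tool_pos: [0.5669, -0.2042, 0.2813]
eef_rot: [0.741, 0.671, 0.0, -0.0]
contact_force: [0.9, -1.0, -0.6]
opening: 0.698
finger_force: 0.0
```

Request:
step_arm(increments=[[[0,-4,0],[0,0,0]],[[0,-3,0],[0,0,0]],[[0,0,0],[0,0,0]],[[0,0,0],[0,0,0]],[[0,0,0],[0,0,0]],[[0,0,0],[0,0,0]],[[0,0,0],[0,0,0]],[[0,0,0],[0,0,0]],[[0,0,0],[0,0,0]],[[0,0,0],[0,0,0]]], fingers=0)

```text
clock: 47.0
tool_pos: [0.5668, -0.2744, 0.2798]
eef_rot: [0.742, 0.67, 0.0, 0.0]
contact_force: [0.2, -0.2, 0.1]
opening: 0.003
finger_force: 0.0
```

```bash
python3 - <<'E'
from h import *
s=r.get_state(); print(s["clock"],s["tool_pos"],s["eef_rot"],s["q"].round(2))
c,im,D=snap("wrist","w11")
P=cloud(c,D);z=P[...,2]; m=(z>.116)&(z<.13)&(im.max(-1)<70)&(np.hypot(P[...,0]-.62,P[...,1]+.13)<.09); print(m.sum(),P[m].mean(0))
for n,X in(("far",[.607,-.253,.072]),("near",[.558,-.248,.065])):
    u,v=proj(c,X).round().astype(int); print(n,u,v,P[v,u].round(4) if 0<=u<512 and 0<=v<384 else None)
c,im,D=snap("scene","s11")
cv2.imwrite("pics/sc11.png",cv2.resize(im[140:260,230:410,::-1],None,fx=4,fy=4,interpolation=cv2.INTER_CUBIC))
a=cv2.imread("pics/w11.png");b=cv2.resize(cv2.imread("pics/sc11.png"),(576,384));cv2.imwrite("pics/m11.png",cv2.resize(np.hstack([a[:300],b[:300]]),(800,220)))
E
```

```text
47.0 [ 0.56682911 -0.2743746   0.27975085] [7.42116637e-01 6.70270763e-01 2.40243376e-05 2.20303821e-05] [ 0.7   0.7  -0.6   1.49  0.43  1.08 -0.1 ]
409 [ 0.56509689 -0.12666294  0.12248362]
far 292 145 [ 0.6072 -0.253   0.0749]
near 246 144 [ 0.5581 -0.2487  0.0614]
```

View pics/w11.png

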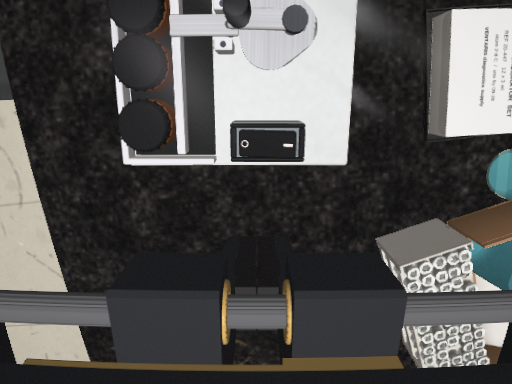

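View pics/sc11.png

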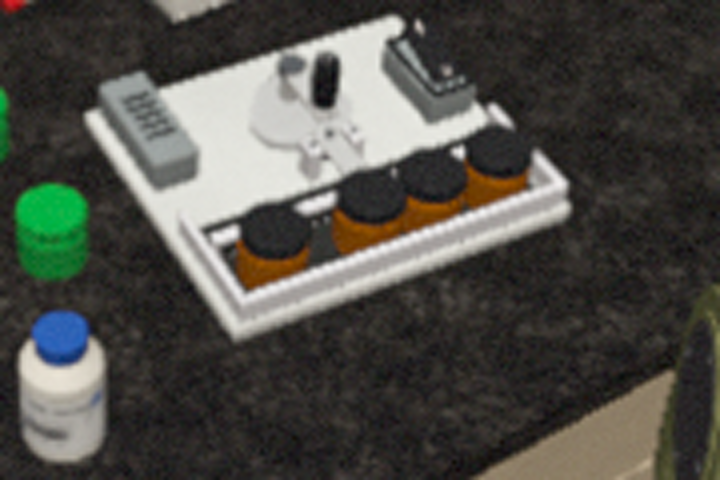

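Bar closed in the dwell (knob at θ≈3.1), all four jars upright, rocker still off. Next I press its far end at (292,145).

Request:
step_arm(increments=[[[0.43,0.22,-1.92],[0,0,0]],[[0.43,0.22,-1.92],[0,0,0]],[[0.43,0.22,-1.92],[0,0,0]],[[0.43,0.22,-1.92],[0,0,0]],[[0.43,0.22,-1.92],[0,0,0]],[[0.43,0.22,-1.92],[0,0,0]],[[0.43,0.22,-1.92],[0,0,0]],[[0.43,0.22,-1.92],[0,0,0]],[[0.43,0.22,-1.92],[0,0,0]],[[0.43,0.22,-1.92],[0,0,0]]], fingers=0)

```text
clock: 48.1
tool_pos: [0.6101, -0.2524, 0.0863]
eef_rot: [0.742, 0.67, 0.0, 0.0]
contact_force: [0.8, -1.0, -1.2]
opening: 0.01
finger_force: 0.0
```

Request:
step_arm(increments=[[[0,0,-0.4],[0,0,0]],[[0,0,-0.4],[0,0,0]],[[0,0,-0.4],[0,0,0]],[[0,0,-0.4],[0,0,0]],[[0,0,-0.4],[0,0,0]],[[0,0,-0.3],[0,0,0]],[[0,0,-0.3],[0,0,0]],[[0,0,-0.2],[0,0,0]],[[0,0,0],[0,0,0]],[[0,0,0],[0,0,0]]])

```text
clock: 49.1
tool_pos: [0.6095, -0.2527, 0.0629]
eef_rot: [0.742, 0.67, -0.001, 0.001]
contact_force: [-5.1, 2.0, 23.0]
opening: 0.002
finger_force: 10.4
```

Request:
step_arm(increments=[[[0,0,1],[0,0,0]],[[0,0,2],[0,0,0]],[[0,0,3],[0,0,0]],[[0,0,4],[0,0,0]],[[0,0,4],[0,0,0]],[[0,0,4],[0,0,0]],[[-0.8,-1,3],[0,0,0]],[[-2,-1,0],[0,0,0]],[[-1.5,0,0],[0,0,0]],[[0,0,0],[0,0,0]]])

```text
clock: 50.1
tool_pos: [0.5639, -0.2737, 0.2693]
eef_rot: [0.743, 0.669, -0.002, -0.001]
contact_force: [0.3, -0.6, -0.3]
opening: 0.006
finger_force: 0.0
```

```bash
python3 - <<'E'
from h import *
s=r.get_state(); print(s["clock"],s["tool_pos"],s["contact_force"])
c,im,D=snap("wrist","w12")
P=cloud(c,D);z=P[...,2]; m=(z>.116)&(z<.13)&(im.max(-1)<70)&(np.hypot(P[...,0]-.62,P[...,1]+.13)<.09); print(m.sum(),P[m].mean(0))
for n,X in(("far",[.607,-.253,.065]),("near",[.558,-.248,.072])):
    u,v=proj(c,X).round().astype(int); print(n,u,v,P[v,u].round(4) if 0<=u<512 and 0<=v<384 else None)
c,im,D=snap("scene","s12")
cv2.imwrite("pics/sc12.png",cv2.resize(im[140:260,230:410,::-1],None,fx=4,fy=4,interpolation=cv2.INTER_CUBIC))
E
```

```text
50.1 [ 0.56393316 -0.27367029  0.26925104] [ 0.30109994 -0.60370585 -0.32846234]
331 [ 0.56487549 -0.12903003  0.12216077]
far 295 145 [ 0.6069 -0.2532  0.0618]
near 249 146 [ 0.5585 -0.2475  0.0752]
```

View pics/sc12.png

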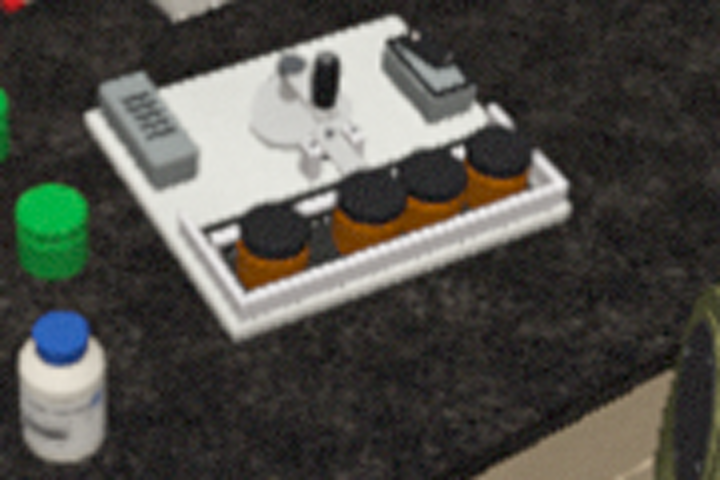

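The rocker is on: the far end measures 62 mm and the near end 75 mm. The crank is in the dwell, the jars stand upright in the row, and the bottle is untouched.

```bash
python3 -c "
from plant import r
print(r.finish_job())"
```

```text
the job is handed in; nothing more can be done
None
```

The job is handed in at about 50 s on the robot clock, but `finish_job` returned no verdict: at my last check the rocker was on, the crank stood in the dwell (about 3.1 rad), all four amber jars were upright in the row and the white bottle had not been moved.

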